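Close the mould and hold the rolling pin on its press disc

TASK

Lower the green mould's hinged lid gently until it is fully closed, then take the rolling pin, set its lower end in the middle of the round sprung disc on the lid and, with the pin upright, press lightly so that the disc is about half-way down. Finish while still gripping the pin and holding it pressed there; leave the other things on the table where they are.

Things in the scene. Friction and masses are not known exactly. Their poses are not given: they have to be found in the camera images.
- mold: green plastic food mould fixed to the table: open square box 120 x 120 mm, 45 mm high, on a 150 x 150 x 6 mm foot plate. Origin: centre of its underside. Its z is up; its x axis points from the lid's free edge to the hinge side (when closed the lid extends from the hinge towards -x); the mould is turned by up to about 30 degrees from the world axes.
- mold_lid (a joint): angle of the lid, rad: 0 closed flat, grows as it opens; starts 0.8 to 1.3. A 120 x 120 x 8 mm green plate hinged along the mould's +x rim about the mould's y; a 50 mm wide lip reaches 24 mm beyond its free edge. Stiff hinge: it stays where left and moves under 1 to 3 N at the edge. Open, its outer (upper) face looks to the mould's +x and up: push it down from there.
- lid_hinge (a point): point on the hinge line, midway along it, in the plane of the lid's underside, 45.5 mm above the table and 60 mm along the mould's +x from the mould's centre. Axes turn with the lid: at joint 0 they are the mould's.
- lid_edge (a point): middle of the lid's free edge (at the root of the lip), on the upper face, 120 mm from the hinge line; the upper face lies 8 mm off the hinge point along the lid's z.
- press_disc (a joint): how far the sprung disc on the lid is pushed in, in m: 0 out, 0.012 fully in. Spring: about 1.8 N to start it, 5.4 N half-way (0.006), 9 N fully in.
- press_spot (a point): centre of the top face of the round stainless disc, 50 mm in diameter, in the middle of the lid (60 mm from the hinge line). It stands 16 mm proud of the lid's upper face, so 69.5 mm above the table when the lid is closed. It moves square to the lid; z points out of the lid.
- pin_mid (a point): centre (half-way up) of the stout plain wooden rolling pin, standing on end, loose on the table: 160 mm long, 38 mm in diameter from 22 to 138 mm above its foot, tapering to flat ends 30 mm across; 0.11 to 0.23 kg. z runs up along the pin.
- pin_foot (a point): centre of the pin's flat lower end, 80 mm below its centre.
- rack: bystander: wooden slotted rack 90 x 130 x 52 mm with three pairs of 240 mm chopsticks lying in it along its y. Origin: centre of its underside.
- strainer: bystander: small stainless strainer, bowl 92 mm across and 34 mm high, wire handle 105 mm towards its -x. Origin: under the bowl's centre.
- teacup: bystander: white porcelain teacup, 72 mm across, 60 mm high. Origin: centre of its underside.
- dish: bystander: small porcelain dip dish, 64 mm across, 20 mm high. Origin: centre of its underside.
- sauce: bystander: amber glass sauce bottle, 52 mm across, 170 mm high. Origin: centre of its underside.
- scraper: bystander: steel dough scraper with a wooden grip, about 120 x 120 mm, 14 mm high, lying flat. Origin: under the blade's centre.
- spoon: bystander: spoon with a wooden handle, lying along its x, about 200 mm long.

How it is judged:
On the way, in this order (a step that is already met when the one before it is completed fails the run):
1. the lid is closed (value of joint mold_lid below 0.06 rad), for 0.2 s.
2. the upright pin, gripped, presses the disc about half-way (value of joint mold_lid below 0.06 rad and value of joint press_disc between 0.003 and 0.0095 m and horizontal distance between pin_foot and press_spot below 0.01 m and angle between pin_mid's own z axis and vertical below 0.1 rad and contact force between pin and mold between 2.5 and 12 N and contact force between the fingers and pin above 2 N), for 0.2 s.
At the end, for the whole second after the job is handed in: The lid is closed (within 0.06 rad); the gripped pin stands upright (within 0.1 rad) with its foot within 10 mm of the disc's centre, and holds the disc 3 to 9.5 mm in, pressing with 2.5 to 12 N (all of step 2); the arm keeps its last pose, push and grip.
It fails at once if the lid is slammed (closing faster than 3 rad/s) (velocity of joint mold_lid below -3 rad/s).
It fails at once if the pin is pressed hard on the mould (over 25 N) (contact force between pin and mold above 25 N).
It fails at once if another thing on the table is disturbed (moved over 30 mm) (distance of any of rack, strainer, teacup, dish, sauce, scraper, spoon from where it was at the start of the episode above 0.03 m).
It also fails if it takes over 59 s, if anything falls off the work surface, if the arm or the gripper's body presses on something with over 40 N, if the wrist force passes 120 N, or if a joint passes its speed limit or range.

ROBOT

A 6-joint arm with a two-finger parallel gripper is mounted at the origin on the work surface. World frame = base frame: x ahead of the robot, y to its left, z up, the work surface at z = 0. Lengths are in m, angles in rad, forces in N, time in s.
With the tool pointing down it reaches from about 0.375 to 0.975 m from the base axis. Payload 3.8 kg.
Tool frame: the origin (TCP) lies between the finger pads; the fingertips stand 22 mm ahead of it and the grasp point (between the pads) lies 3 mm ahead of it; z points along the fingers, y is the direction in which the jaws open and shut (so a half turn about z gives the same grasp; the last joint's range is limited). The gripper opens to 85 mm and grips with 20 to 120 N. Pads are 22 mm wide; open, the fingers measure 114 mm over their backs; the gripper's body (76 mm by 85 mm) begins 54 mm behind the grasp point. The pads swing forward as they close: fully open they stand 13 mm farther back than shut.
Start: joints at [1.116, 0.264, 1.604, -0, 1.274, -0.037], TCP at [0.274, 0.617, 0.253] pointing down, gripper open.
Joint ranges: [-2.63, 2.63], [-0.94, 2.18], [0.31, 2.57], [-1.31, 4.45], [0, 2.66], [-2.55, 2.55]. Speed limits (rad/s): [2.57, 2.57, 3.14, 3.14, 3.14, 3.14].

INTERFACE

Orientations are given as a rotation vector (axis times angle).
In Python, from workcell import * gives the robot as it stands.
- The arm moves only by the tool step_arm, never from a script. Its argument "motion" is a list that holds one entry, the list of rows, each a list of 7 numbers: the finger opening in m, from 0 to 0.0854, then the shift along the world's x, y, z in m, then the turn, a rotation vector about the world's x, y, z in degrees. A call has exactly 8 rows; each row is the pose to reach, as a shift and turn from the pose measured when the call began; what a row does not reach only later rows make up. A row lasts 1/8 s, in which the tool goes at most 62.5 mm and 10.7 degrees, less where a joint would pass 70% of its speed; a pose out of reach is approached as far as the arm can. A call with a gripper value outside its range is refused whole. The fingers move at their own pace and stop on an object; "newtons" is the grip in N (left out, the last holds). Time passes only in rows, so rows that repeat a pose let the fingers close, or fill a call up. It gives the time, the measured TCP pose, the force and the opening at its end, in the units of the state.
- read_state(): the state, without advancing time (a new reading comes with each control period).
- read_camera(name): name is "scene" or "top" or "wrist"; returns (picture, depth): 480x640x3 uint8, blue, green, red; 480x640 float32, m along the optical axis (not along the pixel's ray), 0 where there is no reading.
- get_calibration(name): a dict with "K" (3x3 intrinsics, pixels), "dist_coeffs" ([k1, k2, p1, p2, k3] as OpenCV has them; the pictures are not rectified), "world_from_camera" (4x4, takes a point from camera to world coordinates). Camera axes: x right, y down, z forward; pixel columns grow to the right and rows downward; lengths in m; the calibration is good to about 2 mm. A picture is of the moment at which its call begins: read the wrist's pose just before it. get_calibration takes no time and is no camera call; for the wrist camera it gives the pose at the moment of the call.
- finish_job(): hands the job in, once; it reports no verdict.
Trained networks look in the newest picture that a camera, given by its name, has taken for a name from the list of things; names that differ only in an ending like _2 or _b are one class to them, and where a whole thing is asked for, a point or a joint stands for the part that bears it (a point fixed in the world has none). Each returns a list of dicts, best first, with "score" (0 to 1); they miss things now and then, are a little off and sometimes report something else, mostly with a low value. They report only what shows in the picture. A call takes as long as a camera call.
- spot_in(camera, thing): "xyz" ([x, y, z] in m, in the coordinates of the camera as it stood for that picture, good to about 4 mm: the middle of the surface that is visible of it).
- regions_of(camera, thing): "region" (480x640 bool, what is visible of it).
The state is a dict: "time": time; "q": joint angles; "joint_vel": joint speeds; "joint_torque": joint torques, N m; "tool_pos": TCP position; "tcp_rot": TCP orientation; "wrist_force": force on the tool from outside, world axes, zero at the start; "torque": the same for the moment, N m; "width": opening from 0.0 (shut) to 1.0 (fully open).
Only numpy, scipy, OpenCV 4.12 (cv2) and the standard library are available. Lean on these libraries where they do the work, as an engineer would, in place of code of your own. Each camera call takes 0.05 s, during which the arm holds its last target. There are 200 camera calls.

## Working session

There is one attempt and no reset: what is moved stays moved. The work goes in short steps, Python scripts to look and compute and a tool call to move; the robot and the scene stay as the last step left them, time stands still between calls to the robot, and variables do not carry over. Pictures are saved under pics/ and viewed, on a budget of 10 in all, crops included, one or two more only if the job needs it, and the job is handed in when it is done.

Besides the shell and the picture viewer there is one more tool, called by a JSON object that holds its "api" and its "payload". step_arm: Moves the arm, as the interface text tells. Its arguments: {"type":"object","properties":{"motion":{"type":"array"},"newtons":{"type":"number"}},"required":["motion"]}

```bash
mkdir -p pics; ls; cat > h.py <<'E'
from workcell import *
import numpy as np, cv2
from scipy.spatial.transform import Rotation as R
def cloud(cam, depth, mask, T):
    c=get_calibration(cam); K=np.array(c["K"]); d=np.array(c["dist_coeffs"])
    v,u=np.nonzero(mask&(depth>0)); z=depth[v,u]
    p=cv2.undistortPoints(np.stack([u,v],1).astype(np.float64)[:,None],K,d)[:,0]
    P=np.c_[p*z[:,None],z]
    return P@T[:3,:3].T+T[:3,3]
def T(cam): return np.array(get_calibration(cam)["world_from_camera"])
E
python3 - <<'E'
from h import *
s=read_state(); print(s["time"],s["tool_pos"],s["tcp_rot"],s["width"])
for cam in("scene","top"):
    t=T(cam); im,d=read_camera(cam); cv2.imwrite(f"pics/{cam}0.png",im)
    print(cam,t[:3,3].round(3))
    for n in["mold","mold_lid","lid_edge","press_spot","pin_mid","rack","strainer","teacup","dish","sauce","scraper","spoon"]:
        r=spot_in(cam,n)
        print(n,[(round(x["score"],2),(t[:3,:3]@np.array(x["xyz"])+t[:3,3]).round(3).tolist()) for x in r[:2]])
E
```

```text
pics
0.0 [0.27354748 0.6163185  0.2519258 ] [-0.65141817 -3.07270736  0.00351648] 1.0022079040279452
scene [1.355 0.211 0.783]
mold [(0.79, [0.576, 0.244, 0.078])]
mold_lid [(0.6, [0.557, 0.245, 0.106])]
lid_edge [(0.93, [0.563, 0.244, 0.106]), (0.74, [0.763, 0.014, 0.039])]
press_spot [(0.74, [0.567, 0.234, 0.106])]
pin_mid [(0.77, [0.539, -0.181, 0.096])]
rack [(0.97, [0.767, 0.014, 0.038])]
strainer [(0.77, [0.672, -0.405, 0.019]), (0.65, [0.766, 0.016, 0.039])]
teacup [(0.83, [0.391, 0.001, 0.039])]
dish [(0.73, [0.574, 0.003, 0.015])]
sauce [(0.74, [0.632, 0.41, 0.094]), (0.31, [0.571, 0.235, 0.106])]
scraper [(0.94, [0.409, -0.4, 0.008])]
spoon [(0.96, [0.442, 0.421, 0.014]), (0.19, [0.764, 0.012, 0.039])]
top [4.760e-01 1.000e-03 1.316e+00]
mold [(0.67, [0.523, -0.18, 0.155]), (0.59, [0.53, 0.242, 0.053])]
mold_lid [(0.77, [0.553, 0.243, 0.114])]
lid_edge [(0.86, [0.55, 0.236, 0.115])]
press_spot [(0.63, [0.567, 0.239, 0.113])]
pin_mid [(0.66, [0.52, -0.179, 0.153]), (0.4, [0.552, 0.24, 0.113])]
rack [(0.62, [0.755, 0.008, 0.038]), (0.57, [0.55, 0.237, 0.117])]
strainer [(0.89, [0.691, -0.404, 0.011]), (0.67, [0.582, 0.007, 0.01])]
teacup [(0.63, [0.374, 0.007, 0.015])]
dish [(0.97, [0.582, 0.006, 0.012])]
sauce [(0.56, [0.614, 0.403, 0.113]), (0.39, [0.581, 0.005, 0.009])]
scraper [(0.93, [0.406, -0.401, 0.007])]
spoon [(0.82, [0.451, 0.448, 0.014])]
```

```bash
python3 - <<'E'
from h import *
out=[]
for cam in("scene","top"):
    t=T(cam); im,d=read_camera(cam); 
    P={}
    for n in["mold_lid","mold","pin_mid"]:
        for r in regions_of(cam,n)[:1]:
            m=r["region"]; m=cv2.erode(m.astype(np.uint8),np.ones((3,3)))>0
            p=cloud(cam,d,m,t); print(cam,n,r["score"],len(p),p.min(0).round(3),p.max(0).round(3)); P[n]=p
    # all green pixels near mould
    allp=np.full((480,640,3),np.nan); mm=d>0; allp[mm]=cloud(cam,d,mm,t)
    hsv=cv2.cvtColor(im,cv2.COLOR_BGR2HSV)
    g=(hsv[...,0]>35)&(hsv[...,0]<90)&(hsv[...,1]>70)&mm
    g=cv2.erode(g.astype(np.uint8),np.ones((3,3)))>0
    p=allp[g]; sel=(abs(p[:,0]-.56)<.2)&(abs(p[:,1]-.24)<.2); p=p[sel]; out.append(p)
    print("green",len(p))
np.savez("g.npz",scene=out[0],top=out[1])
for p in out:
    # foot plate at z~.006
    f=p[abs(p[:,2]-.006)<.004]; print("foot",len(f)); 
    if len(f)>20: print(cv2.minAreaRect((f[:,:2]*1000).astype(np.float32)))
    # lid plane RANSAC among z>.06
    q=p[p[:,2]>.055]; rng=np.random.default_rng(0); best=0
    for _ in range(500):
        a,b,c=q[rng.choice(len(q),3,False)]; n=np.cross(b-a,c-a); n/=np.linalg.norm(n)+1e-12
        i=abs((q-a)@n)<.003
        if i.sum()>best: best=i.sum(); I=i
    c=q[I].mean(0); n=np.linalg.svd(q[I]-c,full_matrices=False)[2][2]; n*=np.sign(n[2])
    print("lid",best,len(q),c.round(3),n.round(3),"angle",np.arccos(n[2]).round(3),"yaw",np.degrees(np.arctan2(n[1],n[0])).round(1),q[I].min(0).round(3),q[I].max(0).round(3))
a=cv2.imread("pics/scene0.png");b=cv2.imread("pics/top0.png")
cv2.imwrite("pics/both.png",cv2.resize(np.vstack([a,b])[:, :],(448,600*1120//1120)) if 0 else cv2.resize(np.hstack([a,b]),(800,300)))
E
```

```text
scene mold_lid 0.67 2758 [0.331 0.175 0.001] [0.613 0.303 0.158]
scene mold 0.92 4177 [0.49  0.161 0.   ] [0.625 0.335 0.158]
scene pin_mid 0.59 769 [ 0.64  -0.439 -0.001] [ 0.733 -0.349  0.036]
green 2542
top mold_lid 0.58 1327 [0.504 0.178 0.028] [0.607 0.308 0.164]
top mold 0.95 2675 [ 0.443  0.16  -0.003] [0.621 0.335 0.164]
top pin_mid 0.59 176 [ 0.506 -0.198  0.05 ] [ 0.535 -0.168  0.166]
green 1930
foot 395
((536.427490234375, 247.62814331054688), (139.72869873046875, 141.42007446289062), 72.4482421875)
lid 1702 1953 [0.557 0.246 0.102] [ 0.725 -0.23   0.65 ] angle 0.864 yaw -17.6 [0.508 0.179 0.055] [0.613 0.302 0.157]
foot 557
((533.2138671875, 247.60516357421875), (138.90463256835938, 139.003662109375), 72.30481719970703)
lid 905 1013 [0.545 0.238 0.112] [ 0.721 -0.232  0.653] angle 0.86 yaw -17.9 [0.499 0.174 0.055] [0.61  0.302 0.163]
```

View pics/scene0.png

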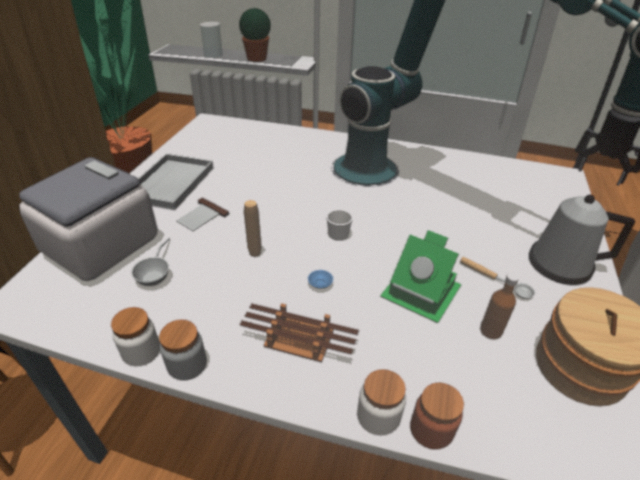

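View pics/top0.png

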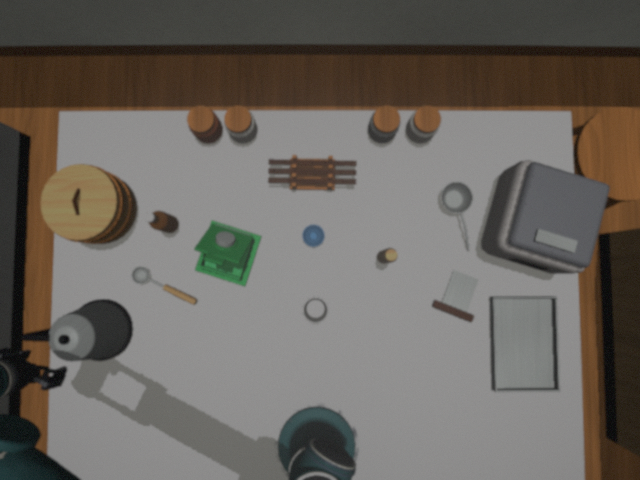

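The scene view shows the mould at px (420,275) with its lid open, the pin at (253,228), and a kettle at (575,235) close under the gripper. The top view agrees: mould (228,250), pin (388,257). From this the mould is at about (0.535, 0.248), yaw -17.7°, with the lid at 0.86 rad. I'll go up first to clear the kettle, then across.

{"api": "step_arm", "payload": {"motion": [[[0,0,0,0.06,0,0,0],[0,0.01,-0.015,0.115,0,0,1],[0,0.045,-0.063,0.12,0,0,2],[0,0.08,-0.112,0.12,0,0,3],[0,0.115,-0.161,0.12,0,0,4],[0,0.15,-0.21,0.12,0,0,5],[0,0.186,-0.26,0.12,0,0,6],[0,0.22,-0.31,0.12,0,0,6]]], "newtons": 60}}

```text
time: 2.7
tool_pos: [0.4948, 0.3052, 0.3735]
tcp_rot: [0.489, 3.103, 0.001]
wrist_force: [1.2, 0.6, -0.3]
width: -0.0
```

{"api": "step_arm", "payload": {"motion": [[[0,0.025,-0.035,0,0,0,0],[0,0.043,-0.058,-0.04,0,0,0],[0,0.043,-0.058,-0.09,0,0,0],[0,0.043,-0.058,-0.14,0,0,0],[0,0.043,-0.058,-0.17,0,0,0],[0,0.043,-0.058,-0.19,0,0,0],[0,0.043,-0.058,-0.19,0,0,0],[0,0.043,-0.058,-0.19,0,0,0]]]}}

```text
time: 3.7
tool_pos: [0.5389, 0.2477, 0.1853]
tcp_rot: [0.489, 3.1, 0.003]
wrist_force: [-0.1, 0.5, 0.3]
width: 0.002
```

```bash
python3 - <<'E'
from h import *
im,d=read_camera("scene"); cv2.imwrite("pics/s1.png",cv2.resize(im[130:370,300:620],(800,600)))
s=read_state(); print(s["time"],s["tool_pos"],s["wrist_force"])
E
```

```text
3.75 [0.53911128 0.24781361 0.18565478] [-0.43897114 -0.07374186 -0.13099896]
```

View pics/s1.png

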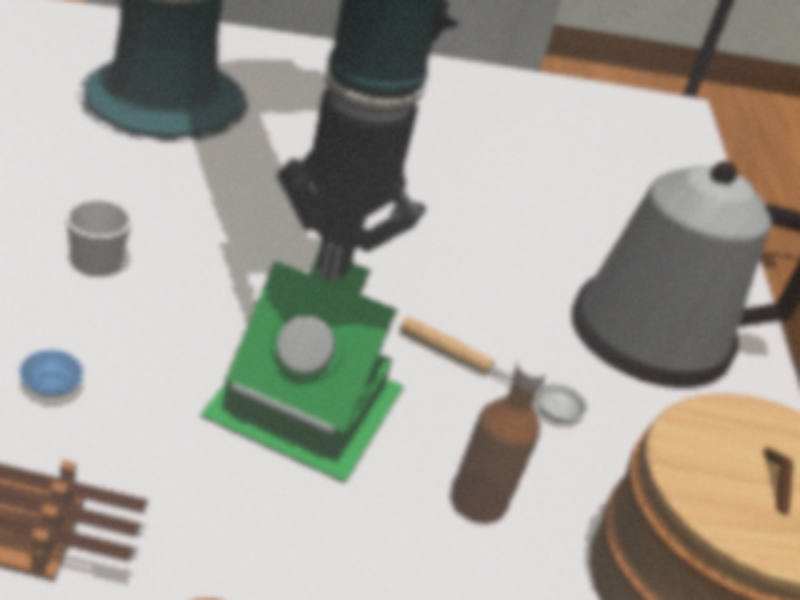

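The closed fingertips are at (333,275), just above the outer face of the lid by the lip. I'll push down along the arc.

{"api": "step_arm", "payload": {"motion": [[[0,0,0,-0.012,0,0,0],[0,-0.004,0.001,-0.022,0,0,0],[0,-0.011,0.0035,-0.032,0,0,0],[0,-0.019,0.006,-0.041,0,0,0],[0,-0.026,0.008,-0.05,0,0,0],[0,-0.031,0.01,-0.058,0,0,0],[0,-0.035,0.011,-0.066,0,0,0],[0,-0.035,0.011,-0.066,0,0,0]]]}}

```text
time: 4.75
tool_pos: [0.5031, 0.2586, 0.1185]
tcp_rot: [0.488, 3.101, 0.002]
wrist_force: [-0.1, 0.5, 0.5]
width: 0.001
```

{"api": "step_arm", "payload": {"motion": [[[0,-0.003,0.001,-0.008,0,0,0],[0,-0.005,0.0015,-0.015,0,0,0],[0,-0.007,0.002,-0.022,0,0,0],[0,-0.008,0.0025,-0.028,0,0,0],[0,-0.009,0.003,-0.034,0,0,0],[0,-0.01,0.003,-0.038,0,0,0],[0,-0.01,0.003,-0.041,0,0,0],[0,-0.01,0.003,-0.042,0,0,0]]]}}

```text
time: 5.75
tool_pos: [0.493, 0.2616, 0.0763]
tcp_rot: [0.488, 3.102, 0.002]
wrist_force: [0.4, 0.5, 0.5]
width: 0.001
```

```bash
python3 - <<'E'
from h import *
t=T("scene"); im,d=read_camera("scene"); cv2.imwrite("pics/s2.png",cv2.resize(im[180:330,350:550],(800,600)))
s=read_state(); print(s["time"],s["tool_pos"],s["wrist_force"])
hsv=cv2.cvtColor(im,cv2.COLOR_BGR2HSV)
g=(hsv[...,0]>35)&(hsv[...,0]<90)&(hsv[...,1]>70)
p=cloud("scene",d,cv2.erode(g.astype(np.uint8),np.ones((3,3)))>0,t)
p=p[(abs(p[:,0]-.55)<.12)&(abs(p[:,1]-.24)<.12)&(p[:,2]>.03)]
a=np.array([.953,-.304]); h=(p[:,:2]-[.592,.230])@a
for lo in np.arange(-.15,.02,.01):
    q=p[(h>lo)&(h<=lo+.01)]
    if len(q)>5: print(round(lo,3),len(q),np.percentile(q[:,2],[10,50,90]).round(4))
E
```

```text
5.8 [0.49300786 0.26152563 0.07634759] [-0.98666779  0.07570843 -0.21629895]
-0.14 6 [0.0523 0.0533 0.0546]
-0.13 9 [0.0515 0.0534 0.0552]
-0.12 25 [0.0516 0.0534 0.0543]
-0.11 78 [0.0518 0.0532 0.0552]
-0.1 75 [0.0512 0.0535 0.0554]
-0.09 77 [0.0511 0.0532 0.0547]
-0.08 68 [0.0512 0.0532 0.0554]
-0.07 73 [0.0508 0.053  0.055 ]
-0.06 89 [0.0505 0.0528 0.0556]
-0.05 100 [0.0509 0.0528 0.0554]
-0.04 149 [0.0511 0.0533 0.0558]
-0.03 150 [0.0511 0.0527 0.0545]
-0.02 163 [0.0506 0.0523 0.0542]
-0.01 69 [0.0512 0.0527 0.0547]
```

View pics/s2.png

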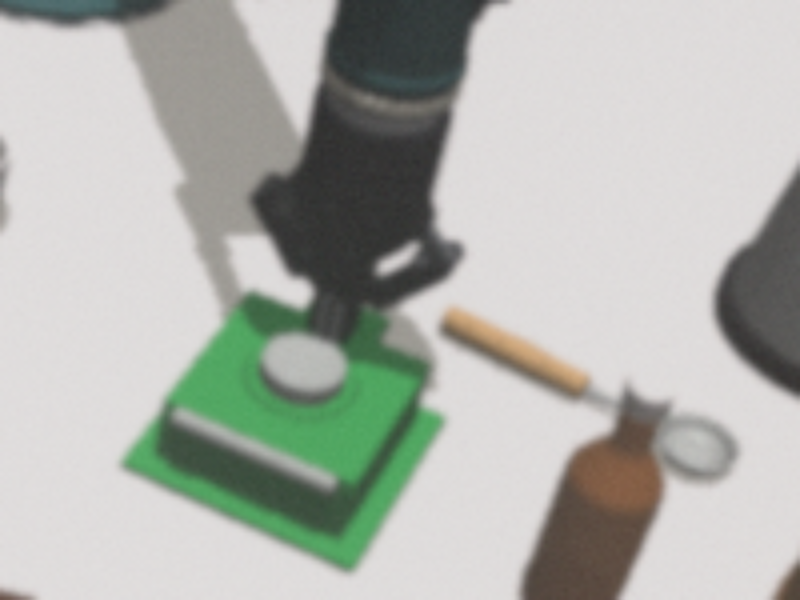

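The lid reads flat at 53 mm along its whole length, with the disc at (303,362) in the crop. I'll add a 2 mm firming push, then rise and go over to the pin.

{"api": "step_arm", "payload": {"motion": [[[0,0,0,-0.002,0,0,0],[0,0,0,-0.002,0,0,0],[0,0,0,0.04,0,0,0],[0,0,-0.01,0.1,0,0,0],[0.085,0,-0.03,0.155,0,0,0],[0.085,0,-0.07,0.2,0,0,0],[0.085,0.005,-0.12,0.23,0,0,0],[0.085,0.01,-0.175,0.24,0,0,0]]], "newtons": 60}}

```text
time: 6.8
tool_pos: [0.5042, 0.0855, 0.3197]
tcp_rot: [0.486, 3.096, 0.004]
wrist_force: [0.9, -0.7, 0.5]
width: 0.843
```

{"api": "step_arm", "payload": {"motion": [[[0.085,0.003,-0.055,0,0,0,0],[0.085,0.006,-0.11,0,0,0,0],[0.085,0.009,-0.165,0,0,0,0],[0.085,0.012,-0.2,0,0,0,0],[0.085,-0.03,-0.22,0,0,0,0],[0.085,-0.07,-0.24,0,0,0,0],[0.085,-0.07,-0.24,0,0,0,0],[0.085,-0.07,-0.24,0,0,0,0]]]}}

```text
time: 7.8
tool_pos: [0.4345, -0.1545, 0.32]
tcp_rot: [0.486, 3.095, 0.004]
wrist_force: [1.2, -0.3, 0.9]
width: 0.996
```

```bash
python3 - <<'E'
from h import *
s=read_state(); print(s["time"],s["tool_pos"],s["tcp_rot"],s["wrist_force"])
for cam in("scene","top","wrist"):
    t=T(cam); im,d=read_camera(cam); cv2.imwrite(f"pics/{cam}3.png",im)
    P=np.full((480,640,3),np.nan); m=d>0; P[m]=cloud(cam,d,m,t)
    x,y,z=P[...,0],P[...,1],P[...,2]
    hsv=cv2.cvtColor(im,cv2.COLOR_BGR2HSV)
    k=(np.hypot(x-.535,y-.248)<.06)&(hsv[...,1]<70)&(z>.06)
    if k.sum()>20:
        q=P[k]; (c,r)=cv2.minEnclosingCircle((q[:,:2]*1000).astype(np.float32)); print(cam,"disc",k.sum(),q.mean(0).round(4),np.median(q[:,2]).round(4),c,r)
    k=(np.hypot(x-.525,y+.18)<.05)&(z>.02)
    q=P[k]; print(cam,"pin",len(q),q.max(0) if len(q) else '')
    if len(q)>20:
        top=q[q[:,2]>.155]; 
        if len(top)>5: print(" top",len(top),np.median(top,0).round(4),top.min(0).round(4),top.max(0).round(4),cv2.minEnclosingCircle((top[:,:2]*1000).astype(np.float32)))
        body=q[(q[:,2]>.03)&(q[:,2]<.13)]
        if len(body)>20:
            from scipy.optimize import least_squares
            f=least_squares(lambda c:np.hypot(body[:,0]-c[0],body[:,1]-c[1])-.019,[.525,-.18],loss="soft_l1",f_scale=.002); print(" axis",f.x.round(4),len(body))
    for n in("press_spot","pin_mid"):
        print(n,[(round(r["score"],2),(t[:3,:3]@np.array(r["xyz"])+t[:3,3]).round(3).tolist()) for r in spot_in(cam,n)[:2]])
E
```

```text
7.8 [ 0.43454285 -0.15449291  0.32001751] [0.48640685 3.09491322 0.00412639] [ 1.23949962 -0.27831032  0.90106739]
scene disc 294 [0.5389 0.2473 0.0677] 0.0683 (535.6622924804688, 247.20352172851562) 25.91234016418457
scene pin 751 [ 0.54499649 -0.16834026  0.16283292]
 top 92 [ 0.5263 -0.1864  0.1594] [ 0.5069 -0.2018  0.1552] [ 0.5389 -0.1727  0.1628] ((522.5765991210938, -187.42442321777344), 16.906827926635742)
 axis [ 0.5214 -0.1885] 476
press_spot [(0.86, [0.539, 0.246, 0.069])]
pin_mid [(0.97, [0.539, -0.187, 0.097])]
top disc 275 [0.5343 0.248  0.0689] 0.069 (534.6753540039062, 248.4933624267578) 24.890705108642578
top pin 251 [ 0.54022347 -0.16844821  0.16613358]
 top 120 [ 0.5225 -0.1869  0.1595] [ 0.5076 -0.2026  0.1552] [ 0.5378 -0.1726  0.1661] ((522.168701171875, -187.1651153564453), 15.90893840789795)
 axis [ 0.5223 -0.1879] 66
press_spot [(0.6, [0.533, 0.246, 0.071])]
pin_mid [(0.69, [0.519, -0.18, 0.153])]
wrist pin 3794 [ 0.53630049 -0.16732316  0.16180258]
 top 1191 [ 0.5197 -0.1857  0.1595] [ 0.5059 -0.2015  0.155 ] [ 0.5363 -0.1711  0.1618] ((520.9816284179688, -186.38162231445312), 15.61185073852539)
 axis [ 0.5222 -0.1865] 1641
press_spot []
pin_mid [(0.57, [0.505, -0.183, 0.135])]
```

View pics/wrist3.png

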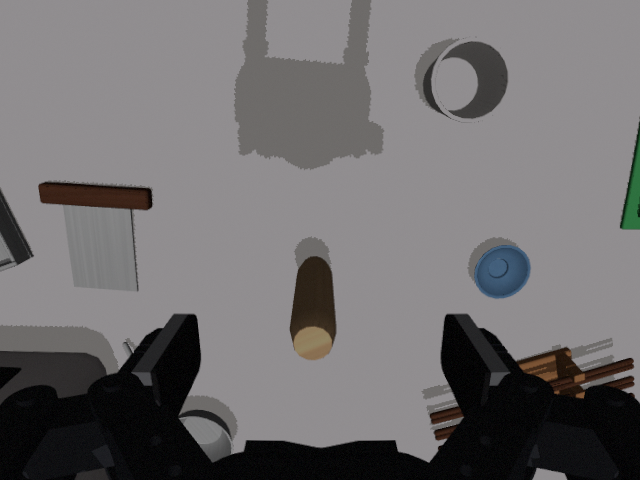

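The wrist view shows the pin top at (312,342), clear between the fingers. Three cameras agree on the pin at (0.522, -0.187) and two on the disc at (0.535, 0.248, 0.069).

{"api": "step_arm", "payload": {"motion": [[[0.085,0.045,-0.016,0,0,0,0],[0.085,0.0875,-0.0325,0,0,0,0],[0.085,0.0875,-0.0325,-0.03,0,0,0],[0.085,0.0875,-0.0325,-0.08,0,0,0],[0.085,0.0875,-0.0325,-0.13,0,0,0],[0.085,0.0875,-0.0325,-0.17,0,0,0],[0.085,0.0875,-0.0325,-0.201,0,0,0],[0.085,0.0875,-0.0325,-0.201,0,0,0]]]}}

```text
time: 9.25
tool_pos: [0.5196, -0.1856, 0.1155]
tcp_rot: [0.485, 3.103, 0.007]
wrist_force: [-0.6, -0.6, 0.8]
width: 0.989
```

{"api": "step_arm", "payload": {"motion": [[[0.06,0,0,0,0,0,0],[0.05,0,0,0,0,0,0],[0.044,0,0,0,0,0,0],[0.04,0,0,0,0,0,0],[0.037,0,0,0,0,0,0],[0.03,0,0,0,0,0,0],[0.02,0,0,0,0,0,0],[0.02,0,0,0,0,0,0]]], "newtons": 60}}

```text
time: 10.25
tool_pos: [0.5202, -0.1861, 0.1165]
tcp_rot: [0.485, 3.102, 0.005]
wrist_force: [-1.3, 0.1, 6.4]
width: 0.428
```

{"api": "step_arm", "payload": {"motion": [[[0.02,0,0,0.02,0,0,0],[0.02,0,0,0.06,0,0,0],[0.02,0,0,0.1,0,0,0],[0.02,0,0.01,0.14,0,0,0],[0.02,0,0.04,0.15,0,0,0],[0.02,0,0.08,0.15,0,0,0],[0.02,0,0.12,0.15,0,0,0],[0.02,0,0.165,0.15,0,0,0]]]}}

```text
time: 11.25
tool_pos: [0.5196, -0.0199, 0.2658]
tcp_rot: [0.486, 3.103, 0.006]
wrist_force: [-0.4, -0.1, -1.9]
width: 0.43
```

{"api": "step_arm", "payload": {"motion": [[[0.02,0.002,0.045,0,0,0,0],[0.02,0.005,0.09,0,0,0,0],[0.02,0.008,0.135,0,0,0,0],[0.02,0.01,0.18,0,0,0,0],[0.02,0.012,0.22,0,0,0,0],[0.02,0.013,0.25,0,0,0,0],[0.02,0.015,0.268,0,0,0,0],[0.02,0.015,0.269,0,0,0,0]]]}}

```text
time: 12.25
tool_pos: [0.5344, 0.2497, 0.2651]
tcp_rot: [-0.484, -3.104, -0.005]
wrist_force: [-0.9, -0.5, -1.2]
width: 0.43
```

```bash
cat > pin.py <<'E'
from h import *
from scipy.optimize import least_squares
import sys
s=read_state(); tp=np.array(s["tool_pos"]); print(s["time"],tp.round(4),np.array(s["tcp_rot"]).round(4),np.array(s["wrist_force"]).round(2),s["width"])
ps=[]
for cam in("scene","top","wrist"):
    t=T(cam); im,d=read_camera(cam); cv2.imwrite(f"pics/{cam}_{sys.argv[1]}.png",im)
    P=np.full((480,640,3),np.nan); m=d>0; P[m]=cloud(cam,d,m,t)
    x,y,z=P[...,0],P[...,1],P[...,2]
    k=(np.hypot(x-tp[0],y-tp[1])<.035)&(z<tp[2]-.03)&(z>tp[2]-.13)&(z>.075)
    q=P[k]; print(cam,len(q), q.min(0).round(4) if len(q) else '')
    if len(q)<40: continue
    def res(c):  # axis at foot (c0,c1) and slope (c2,c3), radius profile known
        h=q[:,2]-(tp[2]-.1165); r=np.where(h<.022,.015+.004*h/.022,.019)
        return np.hypot(q[:,0]-c[0]-c[2]*h,q[:,1]-c[1]-c[3]*h)-r
    f=least_squares(res,[*tp[:2],0,0],loss="soft_l1",f_scale=.001)
    print("  foot xy",f.x[:2].round(4),"slope",f.x[2:].round(3),"rms",np.sqrt(np.median(f.fun**2)).round(4))
E
python3 pin.py 4; python3 - <<'E'
import cv2
im=cv2.imread("pics/scene_4.png"); cv2.imwrite("pics/s4.png",cv2.resize(im[130:310,330:570],(800,600)))
E
```

```text
12.25 [0.5344 0.2497 0.2651] [-0.4843 -3.1038 -0.0047] [-0.91 -0.48 -1.18] 0.4298489616363762
scene 557 [0.5359 0.2282 0.147 ]
  foot xy [0.5359 0.2471] slope [-0.001  0.012] rms 0.0007
top 31 [0.518  0.2295 0.1701]
wrist 3179 [0.5169 0.2341 0.1499]
  foot xy [0.5365 0.248 ] slope [0.003 0.006] rms 0.0001
```

View pics/s4.png

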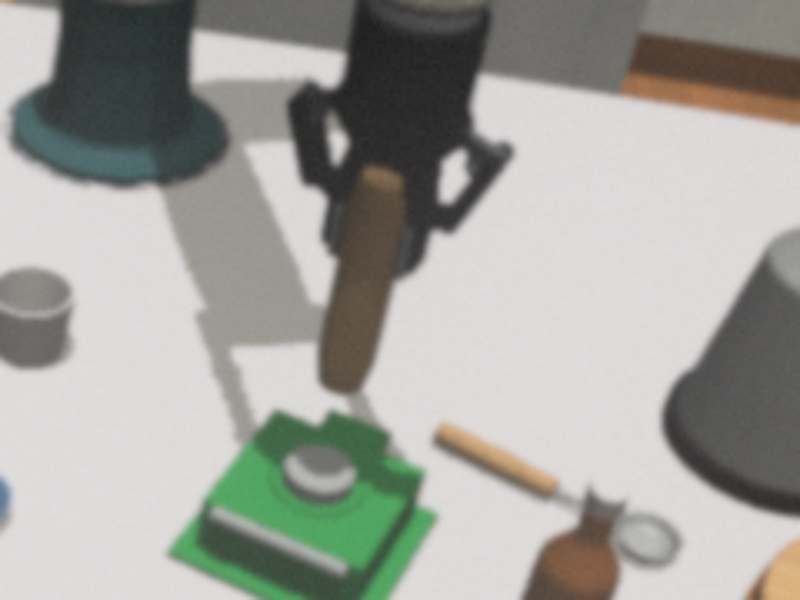

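The pin is upright: slope is at most 0.012, the foot is at (0.536, 0.2475), within 2 mm of the disc centre, and about 79 mm above it. I'll lower to just into contact.

{"api": "step_arm", "payload": {"motion": [[[0.02,-0.001,0.0005,-0.02,0,0,0],[0.02,-0.001,0.0005,-0.045,0,0,0],[0.02,-0.001,0.0005,-0.062,0,0,0],[0.02,-0.001,0.0005,-0.072,0,0,0],[0.02,-0.001,0.0005,-0.077,0,0,0],[0.02,-0.001,0.0005,-0.08,0,0,0],[0.02,-0.001,0.0005,-0.082,0,0,0],[0.02,-0.001,0.0005,-0.082,0,0,0]]]}}

```text
time: 13.4
tool_pos: [0.5339, 0.2487, 0.1843]
tcp_rot: [0.487, 3.102, 0.005]
wrist_force: [-0.7, -0.4, 1.3]
width: 0.43
```

The force (about 2.8 N net) and the height (1.7 mm in) agree with the spring. Another 4.5 mm.

{"api": "step_arm", "payload": {"motion": [[[0.02,0,0,-0.001,0,0,0],[0.02,0,0,-0.002,0,0,0],[0.02,0,0,-0.003,0,0,0],[0.02,0,0,-0.004,0,0,0],[0.02,0,0,-0.0045,0,0,0],[0.02,0,0,-0.0045,0,0,0],[0.02,0,0,-0.0045,0,0,0],[0.02,0,0,-0.0045,0,0,0]]]}}

```text
time: 14.4
tool_pos: [0.5341, 0.2489, 0.18]
tcp_rot: [0.487, 3.102, 0.006]
wrist_force: [-0.1, -0.6, 4.8]
width: 0.429
```

```bash
python3 pin.py 5; python3 - <<'E'
import sys; sys.path.insert(0,".")
from h import *
im=cv2.imread("pics/scene_5.png"); cv2.imwrite("pics/s5.png",cv2.resize(im[160:310,350:550],(800,600)))
t=T("scene"); F=[]
for _ in range(6):
    im,d=read_camera("scene"); F.append(read_state()["wrist_force"])
print(np.mean(F,0),np.std(F,0), read_state()["tool_pos"])
P=np.full((480,640,3),np.nan); P[d>0]=cloud("scene",d,d>0,t); z=P[...,2]; hsv=cv2.cvtColor(im,cv2.COLOR_BGR2HSV)
k=(np.hypot(P[...,0]-.535,P[...,1]-.248)<.024)&(hsv[...,1]<60)&(z>.05)&(z<.08); print("disc z",k.sum(),np.median(z[k]) if k.any() else 0)
h=(P[...,0]-.592)*.953-(P[...,1]-.230)*.304
g=(hsv[...,0]>35)&(hsv[...,0]<90)&(hsv[...,1]>70)&(z>.04)&(h>-.14)&(h<-.005)&(abs(P[...,1]-.248)<.1)
c=np.polyfit(h[g],z[g],1); print("lid slope",c)
E
```

```text
14.4 [0.5341 0.2489 0.18  ] [0.4872 3.1017 0.0059] [-0.06 -0.56  4.84] 0.42942553602707495
scene 433 [0.5355 0.2273 0.0753]
  foot xy [0.5359 0.246 ] slope [0.    0.009] rms 0.0007
top 25 [0.519  0.2289 0.0843]
wrist 3198 [0.5167 0.2348 0.075 ]
  foot xy [0.5363 0.2486] slope [0.002 0.004] rms 0.0001
[-0.12698098  0.20159733  3.62972085] [0.48879592 0.2915398  0.54659282] [0.53410488 0.24885778 0.17991821]
disc z 138 0.06304556216620077
lid slope [0.29851514 0.19863608]
```

View pics/s5.png

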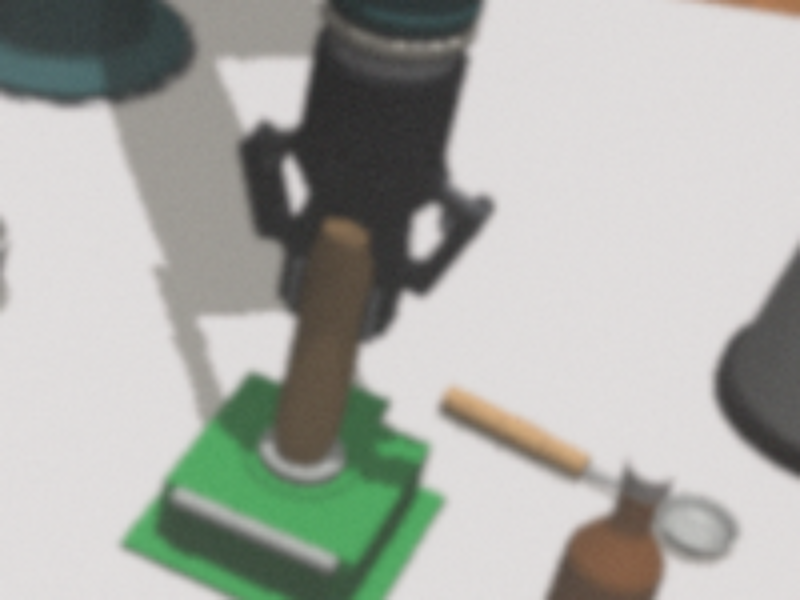

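The pin foot sits centred on the disc at (303,455). Disc height is 63.0 mm, so 6 mm in, at about 5 N net. The lid-slope fit of 0.30 had no upper height limit, so gripper pixels could get in. I'll redo that fit with a height limit before handing in.

```bash
python3 - <<'E'
from h import *
t=T("scene"); im,d=read_camera("scene")
P=np.full((480,640,3),np.nan); P[d>0]=cloud("scene",d,d>0,t); z=P[...,2]; hsv=cv2.cvtColor(im,cv2.COLOR_BGR2HSV)
h=(P[...,0]-.592)*.953-(P[...,1]-.230)*.304
g=(hsv[...,0]>35)&(hsv[...,0]<90)&(hsv[...,1]>70)&(z>.048)&(z<.066)&(h>-.14)&(h<-.005)&(abs(P[...,1]-.248)<.1)
c=np.polyfit(h[g],z[g],1); print("lid slope",c,g.sum())
if abs(c[0])<.05: print(finish_job())
E
```

```text
lid slope [0.00244312 0.05286301] 1272
the job is handed in; nothing more can be done
None
```

The lid is closed, and the gripped rolling pin is holding the sprung disc about half-way down. I handed the job in at about 15 s on the robot's clock, with the arm holding its pose and grip.

I pushed the lid down slowly along its arc with the closed fingertips. Then I gripped the pin near its top, carried it over the mould and lowered it onto the disc.

Last checks:

| Check | Measured | Required |
|---|---|---|
| Lid tilt | 0.002 rad, top at 53 mm | under 0.06 rad |
| Pin foot from disc centre | about 1–2 mm | under 10 mm |
| Pin lean | at most 0.01 rad | under 0.1 rad |
| Disc pushed in | about 6 mm (by camera and by tool height) | 3–9.5 mm |
| Pressing force | about 5 N from the wrist reading, less the pin's weight | 2.5–12 N |

- **Disagreement:** my first lid-tilt fit gave 0.30. It had no upper height limit, so gripper pixels probably got into it. Refitting with a height limit gave the 0.002 above, and the picture shows the lid flat.
- **Force noise:** the wrist force scattered by about 0.5 N between readings, and one single reading corresponded to about 6 N net. Both are well inside the limits.
- **Bystanders:** nothing touched them as far as I could see, but I did not measure them again.

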